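# Hang the small shelf on the slotted upright

## Robot

A 6-joint arm with a two-finger parallel gripper is mounted at the origin on a cart in front of the work surface, level with it; the furniture and walls round the work are solid. World frame = base frame: x ahead of the robot, y to its left, z up, the work surface at z = 0. Lengths are in mm, angles in rad, forces in N, time in s.
With the tool pointing down it reaches from about 275 to 1000 mm from the base axis. Payload 8.4 kg.
Tool frame: the origin (TCP) lies midway between the tips of the shut fingers; the grasp point (between the pads) lies r.grasp_offset behind it (r.grasp_offset is the distance from the TCP to the grasp point, in mm); z points along the fingers, y is the direction in which the jaws open and shut (so a half turn about z gives the same grasp; the last joint's range is limited). The gripper opens to 85 mm and grips with 20 to 120 N. Pads are 22 mm wide; open, the fingers measure 114 mm over their backs; the gripper's body (76 mm by 85 mm) begins 54 mm behind the grasp point. The pads swing forward as they close: fully open they stand 13 mm farther back than shut.
Start: joints at [-1.144, 0.353, 1.633, -0, 1.155, -0.002], TCP at [259.861, -568.419, 231.281] pointing down, gripper open.
Joint ranges: [-2.63, 2.63], [-0.92, 2.1], [0.06, 2.66], [-1.3, 4.44], [0, 2.69], [-3.02, 3.02]. Speed limits (rad/s): [2.22, 2.22, 2.79, 3.14, 3.14, 3.14].

## Interface

Orientations are given as [roll, pitch, yaw] about the fixed x, y, z axes, in that order (R = Rz(yaw) Ry(pitch) Rx(roll)).
In Python, from rig import r gives the robot as it stands.
- The arm moves only by the tool jog_arm, never from a script. Its argument "series" is a list that holds one entry, the list of rows, each a list of 7 numbers: the shift along the tool's x, y, z in cm, then the turn, a rotation vector about the tool's x, y, z in degrees, then the finger opening in cm, from 0 to 8.54. A call has 1 to 5 rows; each row is the pose to reach, as a shift and turn from the pose commanded when the call began, along the tool's axes at that moment; what a row does not reach only later rows make up. A row lasts 1/8 s, in which the tool goes at most 62.5 mm and 10.7 degrees, less where a joint would pass 70% of its speed; a pose out of reach is approached as far as the arm can. A call with a gripper value outside its range is refused whole. The fingers move at their own pace and stop on an object; "newtons" is the grip in N (left out, the last holds). Time passes only in rows, so rows that repeat a pose let the fingers close. It gives the time, the measured TCP pose, the force and the opening at its end, in the units of the state.
- r.sense(): the state, without advancing time (a new reading comes with each control period).
- r.grab_frame(name): name is "side" or "top" or "wrist"; returns the picture (384x512x3 uint8, red, green, blue); there is no depth.
- r.calibration(name): a dict with "mtx" (3x3 intrinsics, pixels), "origin" and "attitude" of the camera in the world; the wrist camera has in their place "T_tool_cam" (4x4, takes a point from camera to tool coordinates, whose origin is the TCP and whose axes are the flange's). Camera axes: x right, y down, z forward; pixel columns grow to the right and rows downward; lengths in mm; the calibration is good to about 2 mm. The wrist camera is an equidistant fisheye: a pixel r from the principal point sees the ray r / f radians off the axis. A picture is of the moment at which its call begins: read the wrist's pose just before it. calibration takes no time and is no camera call.
- r.sign_off(): hands the job in, once; it reports no verdict.
The state is a dict: "clock": time; "qpos": joint angles; "qvel": joint speeds; "joint_efforts": joint torques, N m; "eef_pos": TCP position; "tcp_rot": TCP orientation; "contact_force": force on the tool from outside, world axes, zero at the start; "wrist_torque": the same for the moment, N m; "opening": opening from 0.0 (shut) to 1.0 (fully open).
Only numpy, scipy, OpenCV 4.12 (cv2) and the standard library are available. Lean on these libraries where they do the work, as an engineer would, in place of code of your own. Each camera call takes 0.05 s, during which the arm holds its last target.

## Task

Take the small grey shelf by its handle bar and hang it on the bench stand's slotted upright: feel with light pressure for the top two slots, put both hook tabs in, then push the shelf down until it snaps past the spring catch and sits fully home, and let go. Do not force or drop it against the stand (a push of 20 N is always enough), do not push hard on the stand itself, and leave the flask, the rubber stopper and the petri dish where they are.

Things in the scene. Friction and masses are not known exactly. Their poses are not given: they have to be found in the camera images.
- stand: Fixed bench stand: dark steel foot plate 150 x 120 x 12 mm (105 mm of it ahead of the upright) and an aluminium slotted upright 44 mm wide, 30 deep, top at 188 mm. Origin on the worktop below the plane of the upright's front face, y = 0 at the middle of the FOOT. x: direction in which tabs are pushed in (away from the robot's side), y left, z up. The upright is square to the foot and stays put.
- top_slot (a point): Point on the stand's front plane, over the FOOT's middle, at the height of the top slot's middle (166 mm); axes as the stand's. The upright itself is clamped anywhere from 14 mm right to 14 mm left of this (stand's y -14 to +14, new each time): this offset is NOT in the reading, find it by feel or see it. Slots on the upright's centre line: 9 wide, 32 high, web 4 thick, lower edges at z 50, 100, 150 mm.
- home (a point): Point on the stand's front plane, over the FOOT's middle, 85 mm above the worktop: the height of the shelf's origin when fully home in the top two slots (its y then is the upright's unread offset). A sprung roller behind the web meets the upper hook about 10 mm above home; it takes roughly 8 to 15 N of push (the weight alone will not do) to snap past, about 4 mm above home; then it holds.
- shelf: Loose grey metal shelf, 0.17 to 0.33 kg, standing on its tray. Origin: middle of the lower edge of the back plate's rear face; x out of the back plate along the tabs, z up. Tray x -95 to 0, 80 mm wide, 4 thick, lips 12 high. Back plate x -4 to 0, 38 wide, 80 high, two hook tabs behind it. Home: back plate's rear face at the upright's front face (stand's x 0 to -2 mm), square, upright.
- upper_tab (a point): Shelf's frame x 0, y 0, z 65 mm: lower edge (seat) of the upper tab at the back plate; the lower tab is the same 50 mm below. Tabs are 6 wide, 14 long in x; the root rises 10 mm over the seat, the hook at the end (square-sided, rounded foot) reaches 14 below. They pass the slots with the shelf 14 to 22 mm above home and under 1.5 mm off sideways; else they stop on the web 14 mm early. Behind it 1 mm play.
- shelf_handle (a point): Middle of the shelf's handle bar, at x -38, y 0, z 66 mm in the shelf's frame, axes as the shelf's; grip it across its 10 mm width (y) from above. The bar runs along x from -60 to -2 mm, z 52 to 80 mm, open below but for a front leg (x -60 to -50). Its flat top at z 80 can be pressed; pressing close to the back plate (x about -12) goes easiest, further out it binds more.
- conical_flask: Stoppered glass conical flask, 65 x 65 x 112 mm, standing left of the stand; origin at the middle of its base. Leave alone.
- stopper: Blue rubber stopper, 29 mm across, 26 mm high, standing left in front of the stand; origin at the middle of its base. Leave alone.
- petri_dish: Covered petri dish, 60 mm across, 14 mm high, right of the stand; origin at the middle of its base. Leave alone.
Not all that is in view belongs to the job. What is shaped like the shelf but turquoise is not meant.

How it is judged:
By the outcome, as a careful person would: the job done as asked, in the order asked, and still so for the second after the job is handed in, with the robot touching nothing.
It also fails if it takes over 58 s, if anything falls off the work surface, if the arm or the gripper's body presses on something with over 40 N, if the wrist force passes 120 N, or if a joint passes its speed limit or range.

## Working session

There is one attempt and no reset: what is moved stays moved. The work goes in short steps, Python scripts to look and compute and a tool call to move; the robot and the scene stay as the last step left them, time stands still between calls to the robot, and variables do not carry over. Pictures are saved under pics/ and viewed, and the job is handed in when it is done.

Besides the shell and the picture viewer there is one more tool, called as name(argument=value, ...), one argument or row to a line, values as JSON. jog_arm: Moves the arm, as the interface text tells. Its arguments: {"type":"object","properties":{"series":{"type":"array","items":{"type":"array","items":{"type":"array","items":{"type":"number"}}}},"newtons":{"type":"number"}},"required":["series"]}

```bash
mkdir -p pics; ls
python3 - <<'E'
from rig import r
import cv2,numpy as np
print(r.sense(), r.grasp_offset)
for n in ["side","top","wrist"]:
    im=r.grab_frame(n); cv2.imwrite(f"pics/{n}0.png",im[:,:,::-1]); print(n,r.calibration(n))
E
```

```text
pics
{'clock': 0.0, 'qpos': array([-1.14441563e+00,  3.53656041e-01,  1.63413028e+00, -5.69961863e-06,
        1.15521816e+00, -2.41509774e-03]), 'qvel': array([-0.00127233,  0.00148782,  0.00157441, -0.00121468,  0.00151263,
        0.00020855]), 'joint_efforts': array([-4.02767517e-03, -6.05258131e+01, -3.42063332e+01, -3.42245412e-04,
        9.47844033e-03,  1.90017209e-05]), 'eef_pos': array([ 259.65097239, -567.98400619,  230.55841084]), 'tcp_rot': array([-3.14018082e+00,  1.80152011e-06,  4.28798105e-01]), 'contact_force': array([ 0.55387616, -0.26318396,  0.23204586]), 'wrist_torque': array([ 0.02007783,  0.05932826, -0.02921715]), 'opening': 1.0016838245616362} 18.700000000000003
side {'mtx': array([[436.25976169,   0.        , 258.0264859 ],
       [  0.        , 436.25976169, 188.26812834],
       [  0.        ,   0.        ,   1.        ]]), 'origin': array([-93.39055456, 821.5817122 , 819.17708616]), 'attitude': array([-2.15621739, -0.01960362, -2.49717855])}
top {'mtx': array([[413.41956163,   0.        , 258.11263484],
       [  0.        , 413.41956163, 185.75976044],
       [  0.        ,   0.        ,   1.        ]]), 'origin': array([ 420.99110822,  -32.5353632 , 1524.34734614]), 'attitude': array([-3.07116027e+00,  2.13496151e-03, -1.55466719e+00])}
wrist {'mtx': array([[297.31863964,   0.        , 255.09033434],
       [  0.        , 297.31863964, 187.28773629],
       [  0.        ,   0.        ,   1.        ]]), 'T_tool_cam': array([[-1.35590742e-03, -9.56275132e-01, -2.92465441e-01,
         7.39891432e+01],
       [ 9.99999080e-01, -1.28931713e-03, -4.20440330e-04,
         2.77129102e-01],
       [ 2.49759280e-05, -2.92465742e-01,  9.56276000e-01,
        -1.42228029e+02],
       [ 0.00000000e+00,  0.00000000e+00,  0.00000000e+00,
         1.00000000e+00]])}
```

View pics/side0.png

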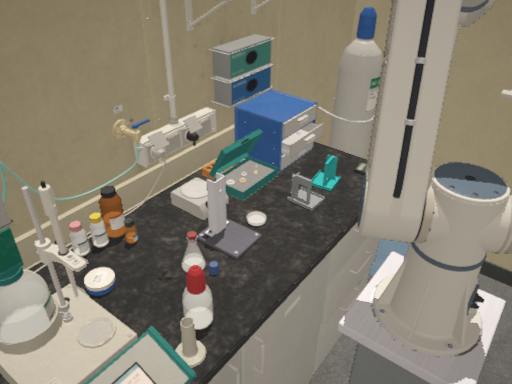

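View pics/top0.png

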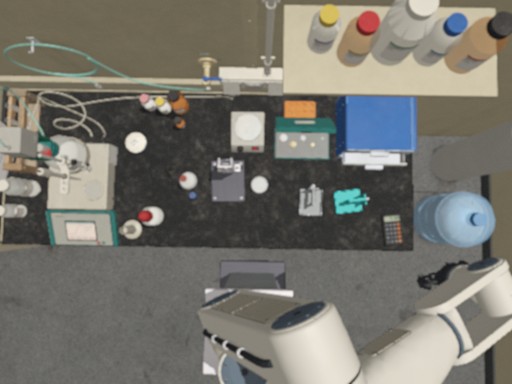

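View pics/wrist0.png

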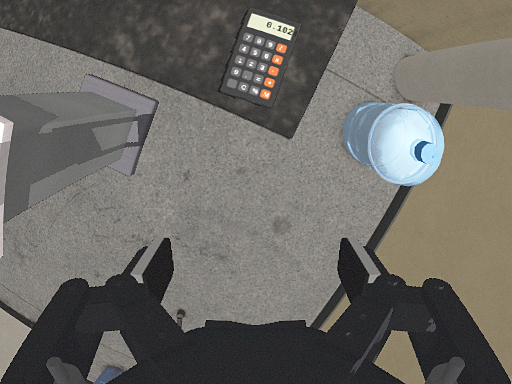

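The top view shows the grey shelf at (311,200), the turquoise look-alike at (350,201), the stand at (228,180), the dish at (260,185), the flask at (188,180) and the stopper at (193,195). Next I'll enlarge these and set up ray casting.

```bash
cat > h.py <<'E'
import numpy as np,cv2
from scipy.spatial.transform import Rotation as R
from rig import r
def cam(n):
    c=r.calibration(n); 
    return c['mtx'],np.array(c['origin']),R.from_euler('xyz',c['attitude']).as_matrix()
def ray(n,u,v):
    K,o,A=cam(n); d=A@np.linalg.inv(K)@np.array([u,v,1.]); return o,d
def onz(n,u,v,z):
    o,d=ray(n,u,v); return o+d*(z-o[2])/d[2]
def proj(n,p):
    K,o,A=cam(n); c=A.T@(np.asarray(p,float)-o); q=K@c; return q[:2]/q[2]
def wpose():
    s=r.sense(); T=np.eye(4); T[:3,:3]=R.from_euler('xyz',s['tcp_rot']).as_matrix(); T[:3,3]=s['eef_pos']; 
    return T
def wray(T,u,v):
    c=r.calibration('wrist');K=c['mtx'];C=T@c['T_tool_cam']
    x=(u-K[0,2])/K[0,0];y=(v-K[1,2])/K[1,1];th=np.hypot(x,y);s=np.sinc(th/np.pi) and np.sin(th)/max(th,1e-9)
    return C[:3,3],C[:3,:3]@np.array([x*s,y*s,np.cos(th)])
def wonz(T,u,v,z):
    o,d=wray(T,u,v); return o+d*(z-o[2])/d[2]
def wproj(T,p):
    c=r.calibration('wrist');K=c['mtx'];C=T@c['T_tool_cam']
    q=C[:3,:3].T@(np.asarray(p,float)-C[:3,3]);th=np.arctan2(np.hypot(q[0],q[1]),q[2]);n=np.hypot(q[0],q[1])
    return np.array([K[0,2]+K[0,0]*th*q[0]/n,K[1,2]+K[1,1]*th*q[1]/n])
def crop(src,dst,u0,v0,u1,v1,k):
    im=cv2.imread(src)[v0:v1,u0:u1]; cv2.imwrite(dst,cv2.resize(im,None,fx=k,fy=k,interpolation=cv2.INTER_CUBIC))
E
python3 - <<'E'
from h import *
crop('pics/top0.png','pics/top0c.png',170,145,390,225,3.6)
crop('pics/side0.png','pics/side0c.png',160,130,360,290,4)
for n,z in [((311,200),0),((228,180),0)]: print(onz('top',*n,z))
E
```

```text
[ 478.96279746 -223.33377773    0.        ]
[548.05021679  84.21722919   0.        ]
```

View pics/top0c.png

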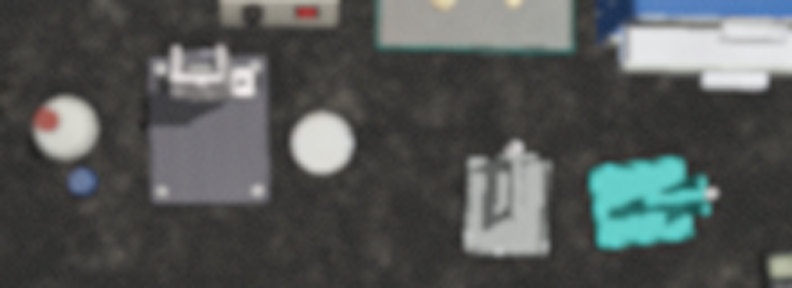

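View pics/side0c.png

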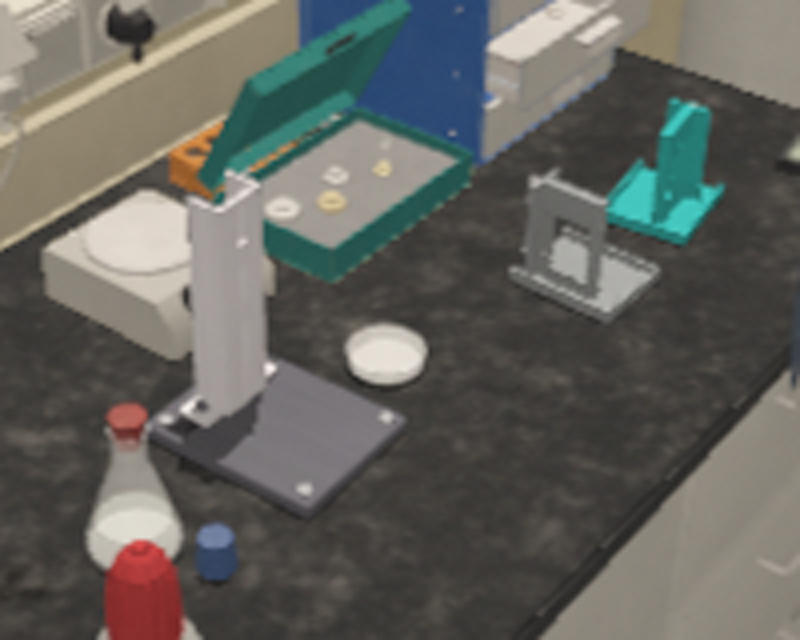

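Two shelf-shaped candidates in the top view: grey at (311,200) and turquoise at (350,201). The task asks for the grey one, and the crops confirm its tray, handle bar and tabs pointing +x. Now the rough poses.

Run:
```python
from h import *
im=cv2.imread('pics/top0.png'); 
hsv=cv2.cvtColor(im,cv2.COLOR_BGR2HSV)
for n,(u0,v0,u1,v1),z,lo in [('shelf',(292,178,330,222),4,110),('foot',(205,150,250,206),12,75)]:
    m=np.zeros(im.shape[:2],np.uint8); m[v0:v1,u0:u1]=(hsv[v0:v1,u0:u1,2]>lo)*255
    c=max(cv2.findContours(m,0,2)[0],key=cv2.contourArea)
    b=cv2.boxPoints(cv2.minAreaRect(c)); print(n,cv2.contourArea(c))
    P=np.array([onz('top',*q,z) for q in b]); print(b.round(1).tolist(),P.round(0)[:,:2].tolist(),P.mean(0).round(1))
    for i in range(4): d=P[(i+1)%4]-P[i]; print(np.linalg.norm(d).round(1),np.degrees(np.arctan2(d[1],d[0])).round(1))
```

```text
shelf 516.0
[[299.0, 184.0], [322.0, 184.0], [322.0, 215.0], [299.0, 215.0]] [[537.0, -178.0], [538.0, -263.0], [424.0, -264.0], [423.0, -179.0]] [ 480.8 -221.     4. ]
84.8 -89.1
114.0 -179.7
84.3 90.9
114.0 0.5
foot 1244.0
[[211.0, 157.0], [245.0, 157.0], [245.0, 201.0], [211.0, 201.0]] [[631.0, 148.0], [633.0, 22.0], [471.0, 19.0], [469.0, 144.0]] [551.   83.4  12. ]
125.3 -89.1
162.1 -178.9
124.4 90.9
162.2 1.4
```

jog_arm(
  series=[
    [[29.9,-24.6,-2,0,0,24.6,8.5],[29.9,-24.6,-2,0,0,24.6,8.5],[29.9,-24.6,-2,0,0,24.6,8.5],[29.9,-24.6,-2,0,0,24.6,8.5],[29.9,-24.6,-2,0,0,24.6,8.5]],
  ],
)

```text
clock: 0.78
eef_pos: [396.6, -287.1, 247.4]
tcp_rot: [3.142, -0.0, -0.001]
contact_force: [1.0, -0.6, -0.2]
opening: 0.996
```

jog_arm(
  series=[
    [[2,-4.5,0,0,0,0,8.5],[2,-4.5,0,0,0,0,8.5],[2,-4.5,0,0,0,0,8.5]],
  ],
)

```text
clock: 1.15
eef_pos: [416.1, -244.1, 247.3]
tcp_rot: [3.141, 0.0, 0.0]
contact_force: [-0.3, -0.2, -0.2]
opening: 0.997
```

Run:
```python
from h import *
T=wpose(); np.save('T1.npy',T); im=r.grab_frame('wrist'); cv2.imwrite('pics/w1.png',im[:,:,::-1]); print(T.round(3), r.sense()['clock'])
crop('pics/w1.png','pics/w1c.png',130,30,390,225,3)
```

```text
[[   1.       0.      -0.     416.077]
 [   0.      -1.      -0.    -244.103]
 [  -0.       0.      -1.     247.317]
 [   0.       0.       0.       1.   ]] 1.2
```

View pics/w1c.png

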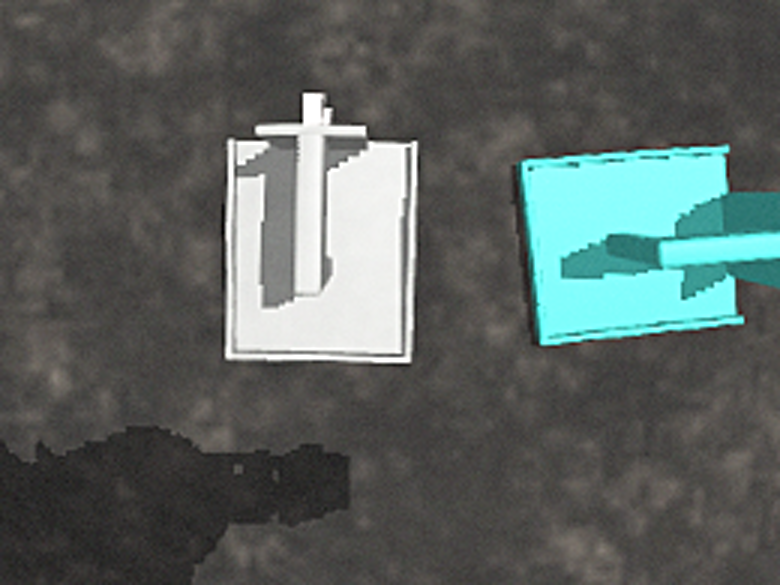

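View pics/w1.png

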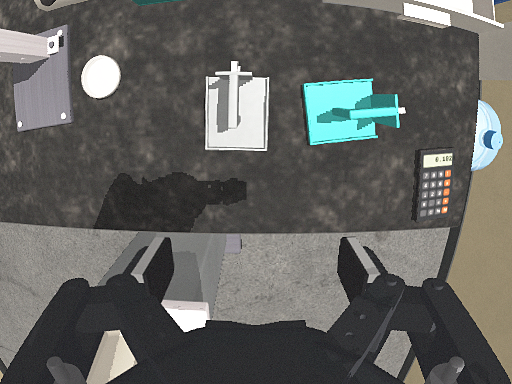

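The wrist view shows the grey shelf clearly. The bar's front end is at (233,128), it meets the back plate at (234,74), and the front tray corners are at (206,150) and (267,151). The petri dish is at (100,77).

Run:
```python
from h import *
T=np.load('T1.npy')
f=lambda u,v,z: wonz(T,130+(u-1)/3,30+(v-1)/3,z).round(1)
print('bar front',f(309.5,295,80),'bar L,R near front',f(296,280,80),f(323,280,80),'rear L R',f(300,140,80),f(325,140,80))
print('plate top rear edge L R',f(256,128,80),f(366,127,80),'tab tip',f(303,93,75),f(324,93,75))
print('tray front',f(227,358,12),f(411,361,12),'tray rear',f(229,141,12),f(417,142,12))
```

```text
bar front [ 460.1 -221.4   80. ] bar L,R near front [ 465.4 -216.8   80. ] [ 465.3 -226.2   80. ] rear L R [ 514.2 -218.7   80. ] [ 514.  -227.2   80. ]
plate top rear edge L R [ 518.8 -203.6   80. ] [ 518.4 -241.2   80. ] tab tip [ 531.3 -219.4   75. ] [ 531.2 -226.6   75. ]
tray front [ 426.7 -180.1   12. ] [ 424.8 -259.5   12. ] tray rear [ 520.  -183.1   12. ] [ 518.3 -261.6   12. ]
```

jog_arm(
  series=[
    [[8.4,-2.2,4,0,0,1.6,6],[8.4,-2.2,8,0,0,1.6,6],[8.4,-2.2,11,0,0,1.6,6],[8.4,-2.2,11,0,0,1.6,6]],
  ],
)

```text
clock: 1.7
eef_pos: [498.1, -222.4, 134.9]
tcp_rot: [-3.14, 0.005, -0.03]
contact_force: [0.3, 0.1, -0.2]
opening: 0.7
```

Run:
```python
from h import *
T=wpose(); np.save('T2.npy',T); im=r.grab_frame('wrist'); cv2.imwrite('pics/w2.png',im[:,:,::-1]); s=r.sense();print(s['eef_pos'],s['tcp_rot'],s['clock'],s['opening'])
```

```text
[ 499.2117287  -222.85053811  136.76820129] [-3.14083338e+00  2.20873661e-03 -3.00771029e-02] 1.75 0.7031142937508565
```

View pics/w2.png

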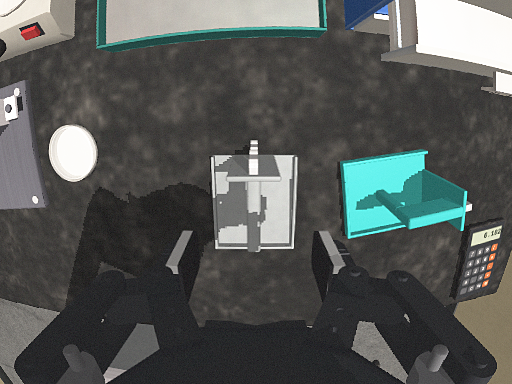

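The bar is centred between the fingers: bar column about 253, finger midline about 253.5. Descending now.

jog_arm(
  series=[
    [[0.1,-0.05,4,0,0,0,6],[0.1,-0.05,8,0,0,0,6],[0.1,-0.05,8.9,0,0,0,6],[0.1,-0.05,8.9,0,0,0,6]],
  ],
)

```text
clock: 2.25
eef_pos: [501.7, -222.3, 49.6]
tcp_rot: [3.141, -0.001, -0.029]
contact_force: [-0.5, -0.1, -0.3]
opening: 0.701
```

jog_arm(
  newtons=60,
  series=[
    [[0,0,0,0,0,0,0.5],[0,0,0,0,0,0,0.5],[0,0,0,0,0,0,0.5],[0,0,0,0,0,0,0.5],[0,0,0,0,0,0,0.5]],
  ],
)

```text
clock: 2.88
eef_pos: [501.7, -221.6, 49.1]
tcp_rot: [3.141, -0.001, -0.028]
contact_force: [-1.7, 1.7, 7.2]
opening: 0.103
```

jog_arm(
  series=[
    [[0,0,-4,0,0,0,0.5],[0,0,-8,0,0,0,0.5],[0,0,-11,0,0,0,0.5],[-3,-4,-12,0,0,0,0.5],[-6,-8,-12,0,0,0,0.5]],
  ],
)

```text
clock: 3.5
eef_pos: [443.0, -139.2, 169.0]
tcp_rot: [3.141, -0.001, -0.029]
contact_force: [0.0, 0.3, -2.6]
opening: 0.104
```

jog_arm(
  series=[
    [[-3,-6,0,0,0,0,0.5],[-5,-12,0,0,0,-1,0.5],[-5,-16,0,0,0,-1.6,0.5],[-5,-18,0,0,0,-1.6,0.5],[-5,-18,0,0,0,-1.6,0.5]],
  ],
)

```text
clock: 4.12
eef_pos: [398.3, 42.6, 168.3]
tcp_rot: [-3.142, 0.0, 0.002]
contact_force: [0.2, -1.0, -2.0]
opening: 0.103
```

Run:
```python
from h import *
T=wpose(); np.save('T3.npy',T); im=r.grab_frame('wrist'); cv2.imwrite('pics/w3.png',im[:,:,::-1]); s=r.sense();print(s['eef_pos'],s['tcp_rot'],s['clock'],s['opening'],s['contact_force'])
im=r.grab_frame('top'); cv2.imwrite('pics/top3.png',im[:,:,::-1])
```

```text
[398.33490762  41.7880894  168.27932233] [3.14132064e+00 3.00698890e-04 1.43372254e-03] 4.175 0.10555994817509158 [ 0.16404035 -1.14548022 -3.05970085]
```

View pics/w3.png

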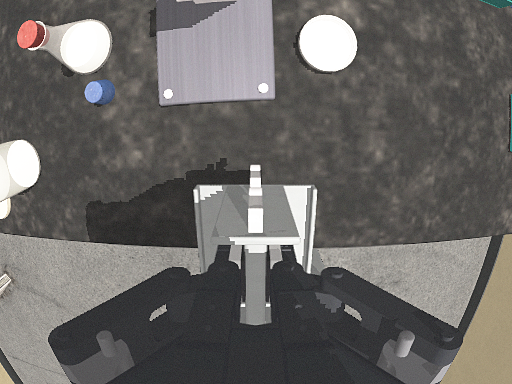

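Run:
```python
from h import *
T=np.load('T3.npy')
crop('pics/w3.png','pics/w3c.png',145,0,345,120,4)
crop('pics/top3.png','pics/top3c.png',180,140,280,220,8)
f=lambda u,v,z: wonz(T,u,v,z).round(1)
print(f(160,105,12),f(274.5,99,12),f(157,20,12),f(271,5,12))
```

```text
[469.3 139.7  12. ] [472.6  23.   12. ] [560.1 142.7  12. ] [570.3  26.5  12. ]
```

View pics/w3c.png

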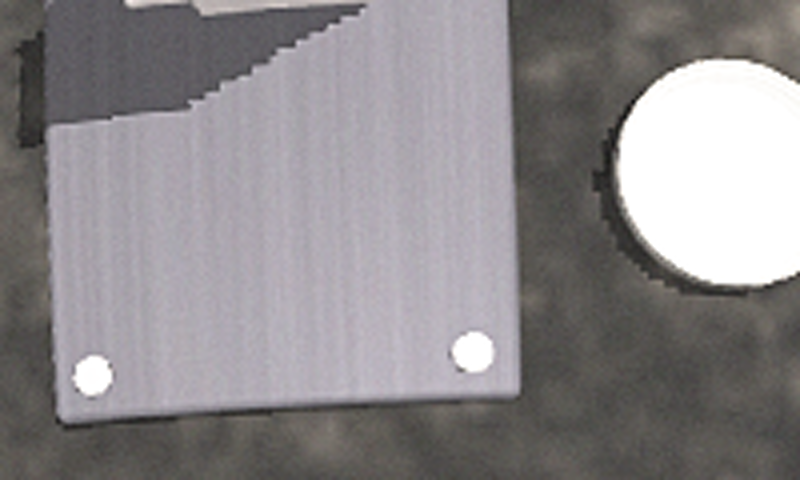

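View pics/top3c.png

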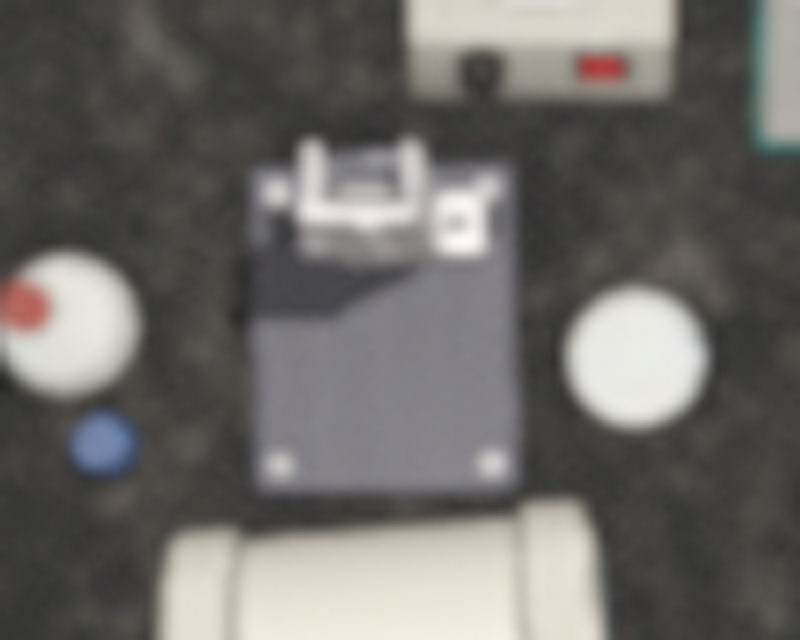

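jog_arm(
  series=[
    [[4,-2.5,0,0,0,-1.8,0.5],[7,-4.5,0,0,0,-1.8,0.5],[10,-4.5,0,0,0,-1.8,0.5],[10.7,-4.5,0,0,0,-1.8,0.5],[10.7,-4.5,0,0,0,-1.8,0.5]],
  ],
)

```text
clock: 4.85
eef_pos: [505.0, 85.5, 167.9]
tcp_rot: [3.141, 0.001, 0.03]
contact_force: [0.0, 0.2, -3.2]
opening: 0.103
```

Run:
```python
from h import *
T=wpose(); np.save('T4.npy',T); im=r.grab_frame('wrist'); cv2.imwrite('pics/w4.png',im[:,:,::-1]); s=r.sense();print(s['eef_pos'],s['tcp_rot'],s['clock'],s['opening'],s['contact_force'])
crop('pics/w4.png','pics/w4c.png',150,60,350,210,4)
```

```text
[504.47152935  85.56209665 167.90429094] [3.14133132e+00 1.80271705e-03 2.96783497e-02] 4.9 0.10903530020669683 [-0.7035059  -0.4494003  -3.37348062]
```

View pics/w4.png

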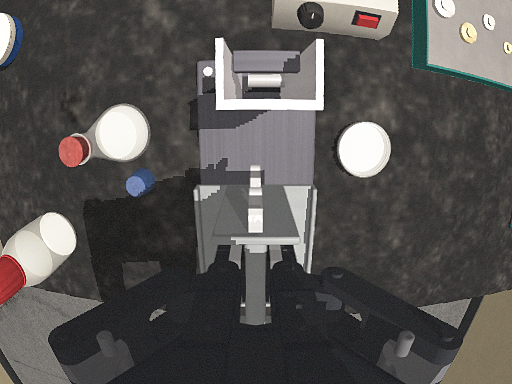

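View pics/w4c.png

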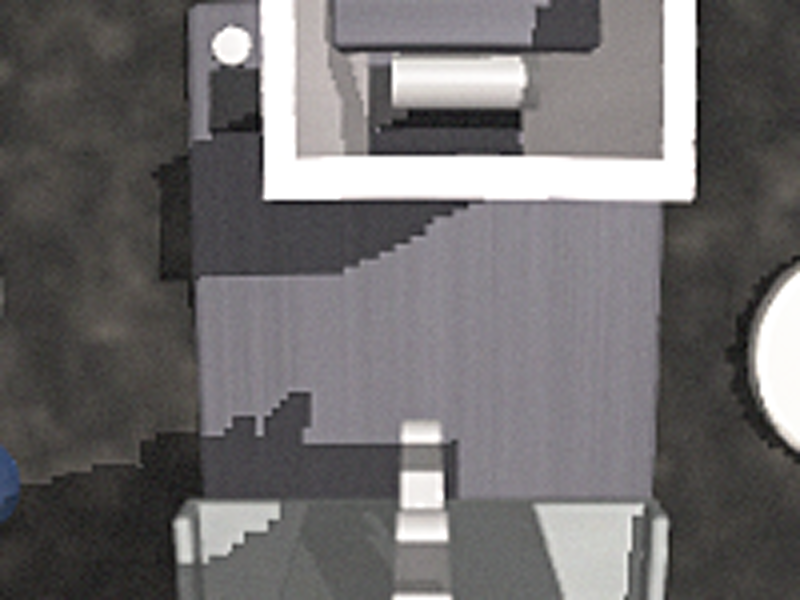

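The upright's front top edge runs from crop (264,200) to (695,200), and the upper tab is at about (422,540). The sprung roller is visible behind the web.

Run:
```python
from h import *
T=np.load('T4.npy')
f=lambda u,v,z: wonz(T,150+(u-1.5)/4,60+(v-1.5)/4,z)
L,Rr=f(264,200,188),f(695,200,188);print('upright front',L.round(1),Rr.round(1),((L+Rr)/2).round(1),np.linalg.norm(L-Rr))
print('inner',f(297,157,188).round(1),f(663,157,188).round(1))
yaw=.0297
Y=np.array([-np.sin(yaw),np.cos(yaw)]);X=np.array([Y[1],-Y[0]])
up=((L+Rr)/2)[:2]
for n,a,b,z in [('upper root',(394,512),(450,512),194),('upper end',(397,540),(448,540),194),('lower end',(401,422),(441,422),144),('bar',(390,600),(455,600),199)]:
    A,B=f(*a,z),f(*b,z); c=((A+B)/2)[:2]; print(n,c.round(1),np.linalg.norm(A-B).round(1),'lat rel upright',((c-up)@Y).round(2),'x',((c-up)@X).round(1))
c=T[:2,3];print('tcp',((c-up)@Y).round(2),((c-up)@X).round(1))
print('roller', f(392,100,160).round(1), f(525,100,160).round(1))
```

```text
upright front [574.6 103.2 188. ] [576.2  58.9 188. ] [575.4  81.  188. ] 44.315283333494975
inner [579.   99.9 188. ] [580.5  62.5 188. ]
upper root [543.6  86.2] 5.7 lat rel upright 6.08 x -31.7
upper end [540.6  86. ] 5.2 lat rel upright 6.03 x -34.7
lower end [541.6  86.2] 5.7 lat rel upright 6.2 x -33.6
bar [535.9  85.9] 6.5 lat rel upright 6.04 x -39.3
tcp 6.52 -70.2
roller [586.3  91.1 160. ] [586.9  74.6 160. ]
```

jog_arm(
  series=[
    [[0,0.3,0.8,0,0,-0.2,0.5],[0,0.61,1.58,0,0,-0.2,0.5],[0,0.61,1.58,0,0,-0.2,0.5],[0,0.61,1.58,0,0,-0.2,0.5]],
  ],
)

```text
clock: 5.4
eef_pos: [505.8, 80.4, 152.5]
tcp_rot: [-3.142, 0.0, 0.034]
contact_force: [-0.2, -1.0, -2.2]
opening: 0.106
```

Run:
```python
from h import *
T=wpose(); np.save('T5.npy',T); im=r.grab_frame('wrist'); cv2.imwrite('pics/w5.png',im[:,:,::-1]); s=r.sense();print(s['eef_pos'],s['tcp_rot'],s['clock'],s['opening'],s['contact_force'])
crop('pics/w5.png','pics/w5c.png',150,60,350,210,4)
im=r.grab_frame('side'); cv2.imwrite('pics/side5.png',im[:,:,::-1])
crop('pics/side5.png','pics/side5c.png',170,150,290,260,6)
```

```text
[505.89967781  80.42454942 152.67425515] [-3.14155191e+00 -1.69044389e-04  3.43423677e-02] 5.45 0.10560178342499854 [ 0.56472793 -0.2758817  -2.05538782]
```

View pics/w5c.png

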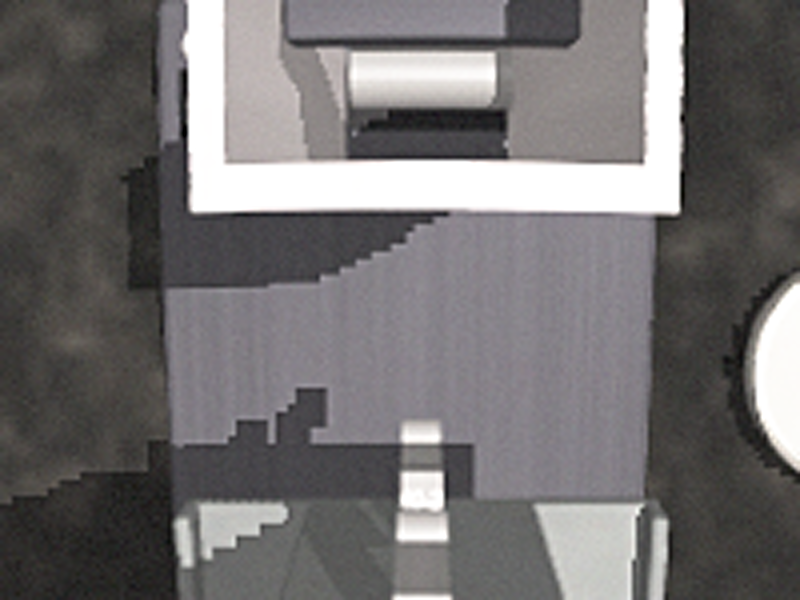

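View pics/side5c.png

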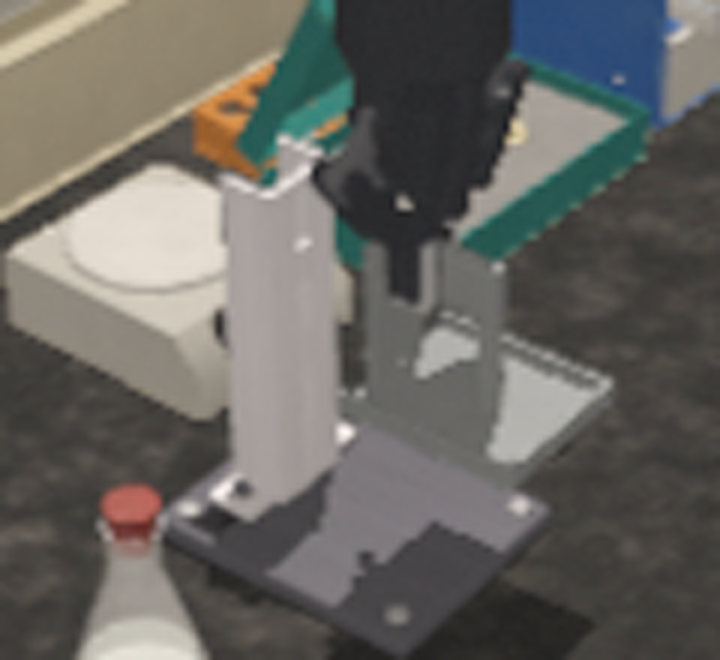

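Run:
```python
from h import *
T=np.load('T5.npy'); yaw=.035
f=lambda u,v,z: wonz(T,150+(u-1.5)/4,60+(v-1.5)/4,z)
L,Rr=f(189,213,188),f(682,213,188);print(L.round(1),Rr.round(1),np.linalg.norm(L-Rr),np.degrees(np.arctan2((Rr-L)[0],-(Rr-L)[1])))
Y=np.array([-np.sin(yaw),np.cos(yaw)]);X=np.array([Y[1],-Y[0]])
up=((L+Rr)/2)[:2];print(up)
for n,a,b,z in [('u',(396,514),(448,514),178),('u mid',(396,540),(449,540),178),('l',(400,424),(442,424),128),('bar/plate',(393,598),(452,598),183)]:
    A,B=f(*a,z),f(*b,z); c=((A+B)/2)[:2]; print(n,np.linalg.norm(A-B).round(1),'lat',((c-up)@Y).round(2),'x',((c-up)@X).round(1))
A,B=f(349,55,160),f(497,55,160);print('roller',(((A+B)/2)[:2]-up)@Y)
```

```text
[574.6 103.2 188. ] [576.1  58.8 188. ] 44.46019195217117 1.9964022019921837
[575.34746492  81.02894525]
u 5.3 lat 1.32 x -31.5
u mid 5.5 lat 1.27 x -34.3
l 6.0 lat 1.46 x -33.4
bar/plate 5.9 lat 1.28 x -38.8
roller 1.1023407112610923
```

jog_arm(
  series=[
    [[0,0.13,0,0,0,0,0.5],[1.2,0.13,0,0,0,0,0.5],[2.5,0.13,0,0,0,0,0.5],[2.5,0.13,0,0,0,0,0.5],[2.5,0.13,0,0,0,0,0.5]],
  ],
)

```text
clock: 6.12
eef_pos: [530.7, 79.9, 152.3]
tcp_rot: [3.142, 0.001, 0.034]
contact_force: [0.1, 0.5, -2.8]
opening: 0.106
```

Run:
```python
from h import *
T=wpose(); np.save('T6.npy',T); im=r.grab_frame('wrist'); cv2.imwrite('pics/w6.png',im[:,:,::-1]); s=r.sense();print(s['eef_pos'],s['tcp_rot'],s['clock'],s['opening'],s['contact_force'])
crop('pics/w6.png','pics/w6c.png',150,80,350,230,4)
```

```text
[530.51739375  79.91027941 152.28821813] [3.14152633e+00 8.02035282e-04 3.43595988e-02] 6.175 0.1055184947472615 [ 0.13168576  0.03077237 -2.44787123]
```

View pics/w6c.png

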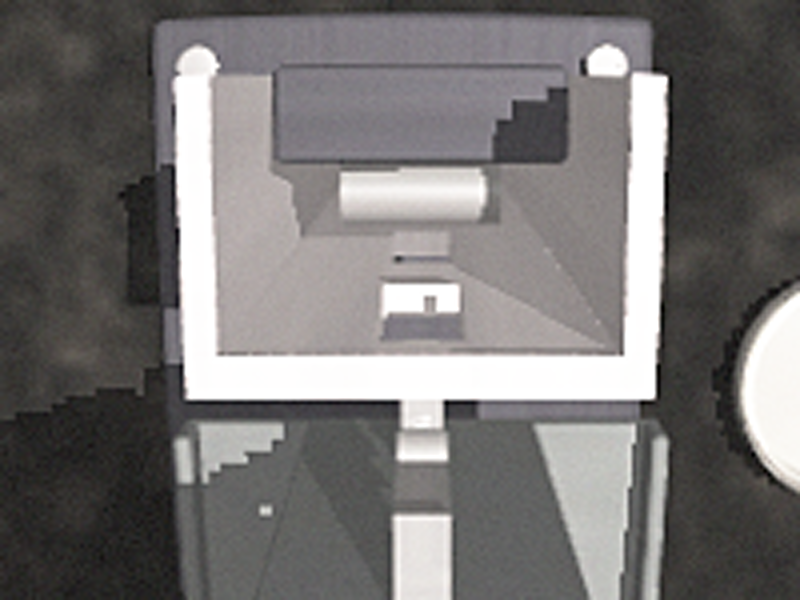

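The slot is now visible from above at crop column 422.5, the tab is at 422.5 and the upright's centre is at 421.5, so they line up. Next I'll push in slowly with force checks.

jog_arm(
  series=[
    [[0.3,0,0,0,0,0,0.5],[0.6,0,0,0,0,0,0.5],[0.9,0,0,0,0,0,0.5],[1.1,0,0,0,0,0,0.5]],
  ],
)

```text
clock: 6.68
eef_pos: [542.1, 80.3, 152.6]
tcp_rot: [-3.142, -0.0, 0.034]
contact_force: [-0.4, -0.4, -2.7]
opening: 0.107
```

jog_arm(
  series=[
    [[0.2,0,0,0,0,0,0.5],[0.4,0,0,0,0,0,0.5],[0.5,0,0,0,0,0,0.5]],
  ],
)

```text
clock: 7.05
eef_pos: [547.0, 80.5, 152.6]
tcp_rot: [-3.142, -0.0, 0.034]
contact_force: [0.4, -0.0, -2.8]
opening: 0.103
```

jog_arm(
  series=[
    [[0.15,0,0,0,0,0,0.5],[0.3,0,0,0,0,0,0.5],[0.4,0,0,0,0,0,0.5]],
  ],
)

```text
clock: 7.42
eef_pos: [551.0, 80.7, 152.6]
tcp_rot: [-3.142, -0.0, 0.034]
contact_force: [-0.1, -0.3, -2.3]
opening: 0.106
```

Run:
```python
from h import *
T=wpose(); np.save('T7.npy',T); im=r.grab_frame('wrist'); cv2.imwrite('pics/w7.png',im[:,:,::-1]); s=r.sense();print(s['eef_pos'],s['tcp_rot'],s['clock'],s['opening'],s['contact_force'])
crop('pics/w7.png','pics/w7c.png',150,80,350,230,4)
im=r.grab_frame('side'); cv2.imwrite('pics/side7.png',im[:,:,::-1])
crop('pics/side7.png','pics/side7c.png',170,150,290,260,6)
```

```text
[551.07593415  80.62836043 152.56328533] [-3.14155033e+00 -1.53844904e-04  3.43078294e-02] 7.475 0.10604502463639029 [-0.11716562 -0.41689587 -2.14966039]
```

View pics/w7c.png

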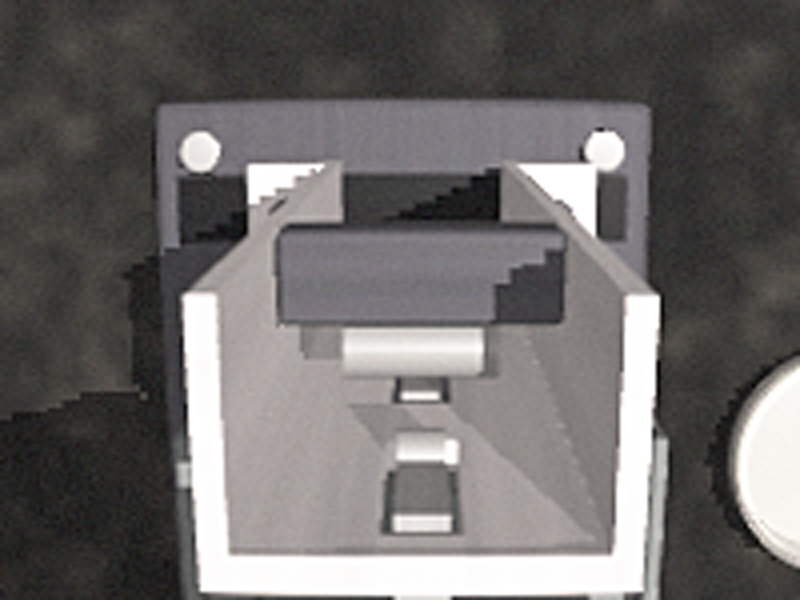

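View pics/side7c.png

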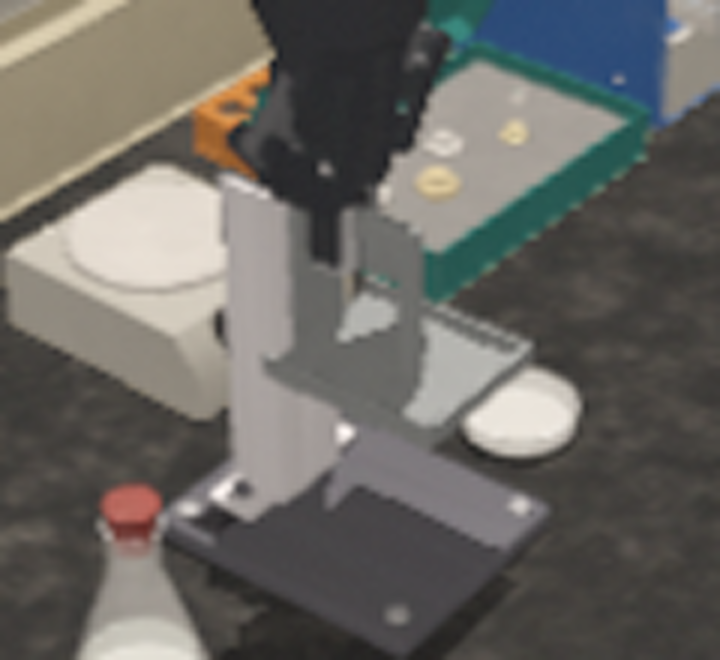

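Both tabs have passed through their slots: the upper tab end is at crop (425,450) and the lower at (420,390). Now I'll advance until the back plate touches the upright's face.

jog_arm(
  series=[
    [[0.15,0,0,0,0,0,0.5],[0.3,0,0,0,0,0,0.5],[0.3,0,0,0,0,0,0.5]],
  ],
)

```text
clock: 7.9
eef_pos: [554.0, 80.7, 152.5]
tcp_rot: [-3.142, -0.0, 0.034]
contact_force: [-1.1, -0.7, -3.0]
opening: 0.104
```

jog_arm(
  series=[
    [[0.1,0,0,0,0,0,0.5],[0.2,0,0,0,0,0,0.5],[0.2,0,0,0,0,0,0.5]],
  ],
)

```text
clock: 8.28
eef_pos: [556.0, 80.8, 152.6]
tcp_rot: [-3.142, -0.0, 0.034]
contact_force: [-0.4, 0.1, -3.3]
opening: 0.107
```

jog_arm(
  series=[
    [[0.1,0,0,0,0,0,0.5],[0.15,0,0,0,0,0,0.5],[0.15,0,0,0,0,0,0.5]],
  ],
)

```text
clock: 8.65
eef_pos: [557.2, 80.9, 152.5]
tcp_rot: [-3.142, 0.0, 0.034]
contact_force: [-0.4, 0.7, -1.9]
opening: 0.106
```

jog_arm(
  series=[
    [[0.05,0,0,0,0,0,0.5],[0.1,0,0,0,0,0,0.5],[0.1,0,0,0,0,0,0.5]],
  ],
)

```text
clock: 9.02
eef_pos: [557.2, 80.8, 152.3]
tcp_rot: [3.141, 0.002, 0.034]
contact_force: [-6.0, 0.4, -0.9]
opening: 0.105
```

The back plate met the face at 6 N with the TCP at x = 557.2, where expected. I'll ease off 0.7 mm and lower so the hooks go behind the web.

jog_arm(
  series=[
    [[-0.07,0,0,0,0,0,0.5],[-0.07,0,0.2,0,0,0,0.5],[-0.07,0,0.4,0,0,0,0.5],[-0.07,0,0.6,0,0,0,0.5],[-0.07,0,0.6,0,0,0,0.5]],
  ],
)

```text
clock: 9.65
eef_pos: [557.2, 80.8, 146.1]
tcp_rot: [3.141, 0.001, 0.034]
contact_force: [-4.1, 0.2, -4.8]
opening: 0.106
```

jog_arm(
  series=[
    [[0,0,0.1,0,0,0,0.5],[0,0,0.2,0,0,0,0.5],[0,0,0.2,0,0,0,0.5]],
  ],
)

```text
clock: 10.02
eef_pos: [557.3, 80.8, 144.4]
tcp_rot: [3.142, 0.001, 0.034]
contact_force: [-4.7, 0.1, -2.0]
opening: 0.109
```

jog_arm(
  series=[
    [[-0.05,0,0,0,0,0,0.5],[-0.05,0,0.1,0,0,0,0.5],[-0.05,0,0.15,0,0,0,0.5]],
  ],
)

```text
clock: 10.4
eef_pos: [557.3, 80.9, 143.6]
tcp_rot: [-3.142, -0.0, 0.034]
contact_force: [-7.3, -0.5, 7.0]
opening: 0.105
```

jog_arm(
  series=[
    [[0,0,0.1,0,0,0,0.5],[0,0,0.15,0,0,0,0.5]],
  ],
)

```text
clock: 10.65
eef_pos: [557.2, 80.9, 143.0]
tcp_rot: [-3.141, -0.0, 0.034]
contact_force: [-11.4, -0.5, 17.0]
opening: 0.105
```

jog_arm(
  series=[
    [[-0.08,0,-0.05,0,0,0,0.5],[-0.08,0,-0.05,0,0,0,0.5]],
  ],
)

```text
clock: 10.9
eef_pos: [556.8, 80.9, 143.0]
tcp_rot: [-3.141, -0.001, 0.034]
contact_force: [-6.9, -0.7, 6.3]
opening: 0.105
```

Run:
```python
from h import *
s=r.sense();print(s['eef_pos'],s['tcp_rot'],s['clock'],s['contact_force'],s['wrist_torque'])
```

```text
[556.78616608  80.87472666 143.04684774] [-3.14145870e+00 -1.22253120e-03  3.43305704e-02] 10.9 [-6.91542767 -0.69452446  6.29848458] [-0.07234246  0.74701722 -0.02191162]
```

jog_arm(
  newtons=90,
  series=[
    [[0,0,0.06,0,0,0,0.5],[0,0,0.1,0,0,0,0.5]],
  ],
)

```text
clock: 11.15
eef_pos: [556.5, 80.9, 142.2]
tcp_rot: [-3.141, -0.001, 0.034]
contact_force: [-10.3, -1.4, 10.3]
opening: 0.1
```

jog_arm(
  series=[
    [[0,0,0.06,0,0,0,0.5],[0,0,0.06,0,0,0,0.5]],
  ],
)

```text
clock: 11.4
eef_pos: [556.2, 80.9, 141.2]
tcp_rot: [-3.141, 0.0, 0.034]
contact_force: [-8.0, -0.2, 5.5]
opening: 0.1
```

jog_arm(
  series=[
    [[-0.03,0,0.08,0,0,0,0.5],[-0.05,0,0.15,0,0,0,0.5]],
  ],
)

```text
clock: 11.65
eef_pos: [556.2, 80.9, 139.8]
tcp_rot: [-3.141, -0.001, 0.034]
contact_force: [-5.9, -1.1, 4.9]
opening: 0.099
```

jog_arm(
  series=[
    [[0,0,0.08,0,0,0,0.5],[0,0,0.12,0,0,0,0.5]],
  ],
)

```text
clock: 11.9
eef_pos: [556.2, 80.9, 138.3]
tcp_rot: [-3.141, -0.001, 0.034]
contact_force: [-5.5, 0.3, 2.4]
opening: 0.102
```

jog_arm(
  series=[
    [[0,0,0.1,0,0,0,0.5],[0,0,0.2,0,0,0,0.5],[0,0,0.2,0,0,0,0.5]],
  ],
)

```text
clock: 12.28
eef_pos: [556.2, 80.8, 135.4]
tcp_rot: [-3.142, -0.001, 0.034]
contact_force: [-1.2, -0.5, -5.1]
opening: 0.101
```

jog_arm(
  series=[
    [[0,0,0.1,0,0,0,0.5],[0,0,0.15,0,0,0,0.5],[0,0,0.15,0,0,0,0.5]],
  ],
)

```text
clock: 12.65
eef_pos: [556.2, 80.8, 134.2]
tcp_rot: [-3.142, -0.001, 0.034]
contact_force: [1.1, -0.6, -5.1]
opening: 0.102
```

The x-force vanished and z went negative around 138–135 mm, which is the snap past the roller. I'll press on until it bottoms.

jog_arm(
  series=[
    [[0,0,0.06,0,0,0,0.5],[0,0,0.1,0,0,0,0.5],[0,0,0.1,0,0,0,0.5]],
  ],
)

```text
clock: 13.02
eef_pos: [556.2, 80.8, 134.0]
tcp_rot: [-3.142, -0.001, 0.034]
contact_force: [-2.2, -0.3, 5.7]
opening: 0.101
```

jog_arm(
  series=[
    [[0,0,0.06,0,0,0,0.5],[0,0,0.1,0,0,0,0.5],[0,0,0.1,0,0,0,0.5]],
  ],
)

```text
clock: 13.4
eef_pos: [556.3, 80.8, 133.9]
tcp_rot: [-3.141, -0.001, 0.034]
contact_force: [-6.2, -0.3, 14.2]
opening: 0.104
```

It bottomed at 134.0 against an expected 134.1. Easing off and letting go.

jog_arm(
  newtons=20,
  series=[
    [[-0.03,0,-0.14,0,0,0,0.5],[-0.03,0,-0.14,0,0,0,0.5],[-0.03,0,-0.14,0,0,0,1.5],[-0.03,0,-0.14,0,0,0,3.0],[-0.03,0,-0.14,0,0,0,4.0]],
  ],
)

```text
clock: 14.02
eef_pos: [555.5, 80.8, 133.5]
tcp_rot: [3.142, 0.0, 0.034]
contact_force: [0.2, -0.1, -0.2]
opening: 0.466
```

jog_arm(
  series=[
    [[0,0,0,0,0,0,4.0],[0,0,-2,0,0,0,4.0],[0,0,-5,0,0,0,4.0],[0,0,-8,0,0,0,4.0],[-3,0,-10,0,0,0,4.0]],
  ],
)

```text
clock: 14.65
eef_pos: [527.1, 79.9, 235.2]
tcp_rot: [-3.141, -0.003, 0.034]
contact_force: [-0.4, -0.2, -0.4]
opening: 0.467
```

jog_arm(
  series=[
    [[-4,0,-3,0,0,0,4.0],[-8,0,-4,0,0,0,4.0],[-8,0,-4,0,0,0,4.0],[-8,0,-4,0,0,0,4.0]],
  ],
)

```text
clock: 15.15
eef_pos: [446.2, 77.1, 273.8]
tcp_rot: [-3.141, -0.001, 0.034]
contact_force: [-0.1, -0.4, -0.4]
opening: 0.469
```

Run:
```python
from h import *
T=wpose(); np.save('T8.npy',T); im=r.grab_frame('wrist'); cv2.imwrite('pics/w8.png',im[:,:,::-1]); s=r.sense();print(s['eef_pos'],s['tcp_rot'],s['clock'],s['opening'],s['contact_force'])
crop('pics/w8.png','pics/w8c.png',150,0,350,150,4)
im=r.grab_frame('side'); cv2.imwrite('pics/side8.png',im[:,:,::-1])
crop('pics/side8.png','pics/side8c.png',160,150,290,260,6)
```

```text
[446.36399979  77.07353685 273.56718834] [-3.14157327e+00 -4.67005271e-04  3.43590057e-02] 15.2 0.47005101129849836 [-0.52393498  0.08780595  0.1153451 ]
```

View pics/w8.png

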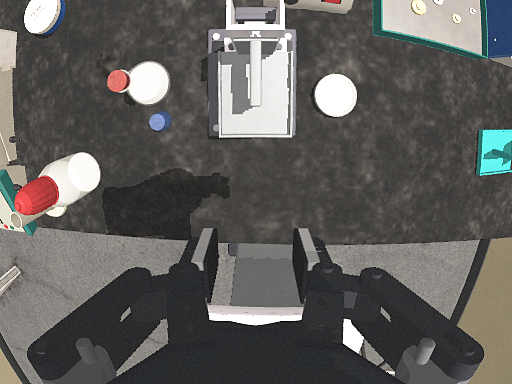

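View pics/side8c.png

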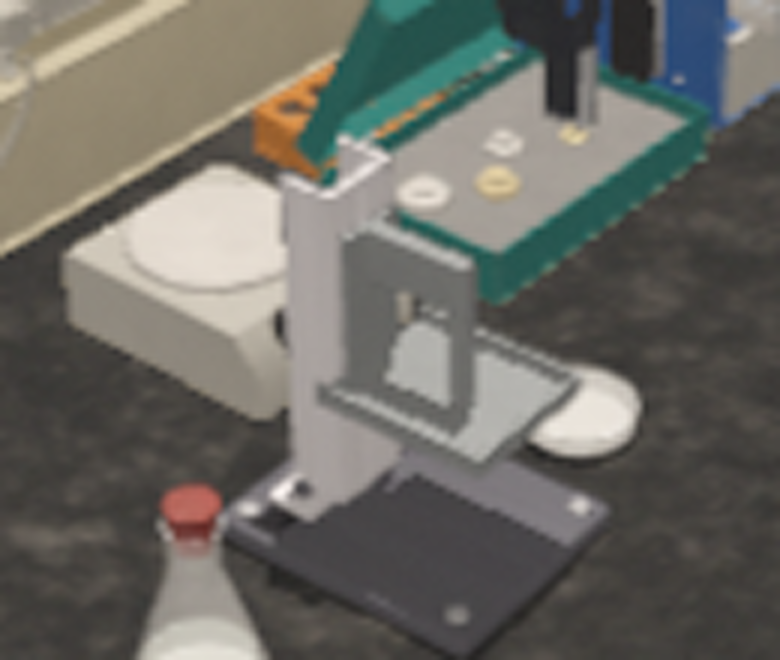

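```bash
python3 - <<'E'
from h import *
up=np.array([575.3,81.0]);yaw=.0347
X=np.array([np.cos(yaw),np.sin(yaw)]);Y=np.array([-X[1],X[0]])
def W(x,y,z): return np.r_[up+X*(x-0.5)+Y*y, z]
for n,p in [('bar front top',(-60,5,80)),('tray front L lip',(-95,40,12)),('tray front R',(-95,-40,12)),('tray rear L',(0,40,0))]:
    for dz in (0,4,10):
        q=W(p[0],p[1],85+dz+p[2]); a=proj('side',q); print(n,dz,'sidecrop',((a-[160,150])*6).round(0),'wrist',wproj(np.load('T8.npy'),q).round(1))
E
python3 - <<'E'
from h import *
crop('pics/w8.png','pics/w8c.png',150,0,350,150,4)
E
```

```text
bar front top 0 sidecrop [462. 267.] wrist [249.2 105.7]
bar front top 4 sidecrop [462. 260.] wrist [249.1 105.8]
bar front top 10 sidecrop [462. 249.] wrist [248.9 106. ]
tray front L lip 0 sidecrop [478. 458.] wrist [218.3 137.1]
tray front L lip 4 sidecrop [478. 450.] wrist [217.8 137.5]
tray front L lip 10 sidecrop [478. 440.] wrist [217.1 138.3]
tray front R 0 sidecrop [582. 370.] wrist [292.2 136.9]
tray front R 4 sidecrop [583. 363.] wrist [292.6 137.4]
tray front R 10 sidecrop [583. 353.] wrist [293.3 138.1]
tray rear L 0 sidecrop [313. 402.] wrist [218.5  51.4]
tray rear L 4 sidecrop [313. 395.] wrist [218.1  50.9]
tray rear L 10 sidecrop [312. 384.] wrist [217.4  50. ]
```

View pics/w8c.png

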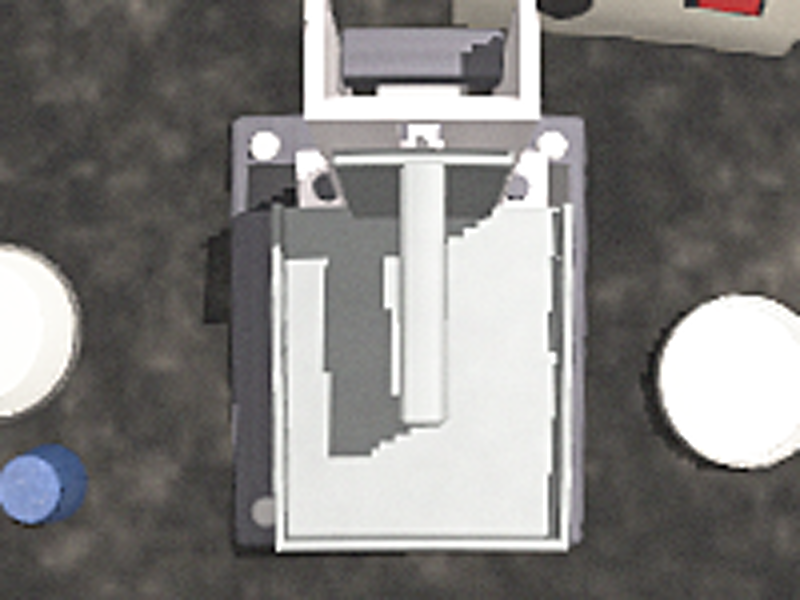

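Run:
```python
from rig import r
print(r.sign_off(), r.sense()['clock'])
```

```text
the job is handed in; nothing more can be done
the job is handed in; nothing more can be done
```

The grey shelf is hanging in the stand's top two slots, snapped past the spring catch, and released. The clock read 15.2 s at the last check, just before I handed the job in.

- **Hanging:** I gripped the shelf by its bar and lined the tabs up with the slots using the wrist camera. The tabs went in at about 3 N, nearly all of it the shelf's weight, and the back plate met the upright at about 6 N.
- **Push down:** It met the catch about 10 mm above home and passed it at 10–17 N, dropping in about 4 mm above home. It then stopped on its seat with the tool at z = 134.0 mm, where 134.1 was expected.
- **Final look:** The shelf hangs square and centred, and the gripper touches nothing (force about 0 N). The flask, stopper and dish appear to be where they were.
- **Looser check:** The side camera only places the height to within about 3 mm (some points read 0–3 mm high). "Fully home" therefore rests on the felt snap and the firm stop.

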